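# Drive home the wedge of a clamping jig

## Robot

A 6-joint arm with a two-finger parallel gripper is mounted at the origin on the work surface. World frame = base frame: x ahead of the robot, y to its left, z up, the work surface at z = 0. Lengths are in m, angles in degrees, forces in N, time in s.
With the tool pointing down it reaches from about 0.225 to 0.725 m from the base axis. Payload 3.1 kg.
Tool frame: the origin (TCP) lies at the very end of the fingers, on their centre line; the grasp point (between the pads) lies 19 mm behind it (ctrl.tcp_to_grasp is the distance from the TCP to the grasp point, in m); z points along the fingers, y is the direction in which the jaws open and shut (so a half turn about z gives the same grasp; the last joint's range is limited). The gripper opens to 85 mm and grips with 20 to 120 N. Pads are 22 mm wide; open, the fingers measure 114 mm over their backs; the gripper's body (76 mm by 85 mm) begins 54 mm behind the grasp point. The pads swing forward as they close: fully open they stand 13 mm farther back than shut.
Start: joints at [-74.702, 2.75, 5.684, 92.934, 0, 82.678], TCP at [0.202, -0.485, 0.231] pointing down, gripper open.
Joint ranges: [-166.93, 166.93], [-56.73, 111.36], [-69.38, 81.34], [-121.58, 131.49], [-85.45, 84.26], [-180, 180]. Speed limits (degrees/s): [159.86, 159.86, 180, 180, 180, 180].

## Interface

Orientations are given as a 3x3 rotation matrix whose columns are the frame's x, y, z axes.
In Python, from bench import read_state, optics, workorder, ctrl gives the robot as it stands. The module is installed in compiled form; this text tells all that it offers.
- The arm moves only by the tool apply_moves, never from a script. Its argument "increments" is a list of rows, each a list of 3 entries, a list of its own where there are three numbers: the shift along the tool's x, y, z in units of 40 mm (1.0 is 40 mm), then the turn about the tool's z in degrees, then the opening in per cent of the stroke, from 0 (shut) to 100 (fully open). A call has 1 to 8 rows; each row is the pose to reach, as a shift and turn from the pose commanded when the call began, along the tool's axes at that moment; what a row does not reach only later rows make up. A row lasts 1/10 s, in which the tool goes at most 50 mm and 8.59 degrees, less where a joint would pass 70% of its speed; a pose out of reach is approached as far as the arm can. A call with a gripper value outside its range is refused whole. The fingers move at their own pace and stop on an object; the grip force is fixed at half the most. Time passes only in rows, so rows that repeat a pose let the fingers close. It gives the time, the measured TCP pose, the force and the opening at its end, in the units of the state.
- read_state(): the state, without advancing time (a new reading comes with each control period).
- optics.read_camera(name): name is "side" or "top"; returns the picture (400x640x3 uint8, blue, green, red); there is no depth.
- optics.camera_info(name): a dict with "camera_matrix" (3x3 intrinsics, pixels), "dist" ([k1, k2, p1, p2, k3] as OpenCV has them; the pictures are not rectified), "eye" and "attitude" of the camera in the world. Camera axes: x right, y down, z forward; pixel columns grow to the right and rows downward; lengths in m; the calibration is good to about 2 mm. A picture is of the moment at which its call begins. camera_info takes no time and is no camera call.
- workorder.close_job(): hands the job in, once; it reports no verdict.
The state is a dict: "clock": time; "q": joint angles; "qd": joint speeds; "joint_efforts": joint torques, N m; "tcp_pos": TCP position; "orientation": TCP orientation; "wrist_force": force on the tool from outside, world axes, zero at the start; "moment": the same for the moment, N m; "width": opening from 0.0 (shut) to 1.0 (fully open).
Only numpy, scipy, OpenCV 4.12 (cv2) and the standard library are available. Lean on these libraries where they do the work, as an engineer would, in place of code of your own. Each camera call takes 0.05 s, during which the arm holds its last target. There are 200 camera calls.

## Task

Pick up the drum-headed mallet and tap the wooden wedge in the clamping jig sideways, further into the jig, until it stops advancing and sits tight: a first light tap that moves it part of the way, draw the mallet back off it, then tap it fully home. Strike the wedge only with the mallet, keep the gripper off it, and leave the steel hammer where it lies. When the wedge is home, lay the mallet down flat on the bench and let go.

Things in the scene. Friction and masses are not known exactly. Their poses are not given: they have to be found in the camera images.
- mallet_grip (a point): Mallet, 0.4 kg, lying flat: black drum head 44 mm diameter, 90 mm long; wooden handle 24 mm square. Point: grip spot on the handle's axis near the balance point, 22 mm above the bench. +x runs along the handle: head's centre 60 mm ahead, handle reaches 167 mm back to a pommel 44 mm high. y is the drum's axis: striking faces at y = +45 and -45 mm. z up.
- wedge_face (a point): Centre of the struck end of the wooden wedge standing out of the right (-y) side of the jig (board 170 x 140 x 25 mm screwed down, a gear housing between blocks, 78 mm high at most). Flat upright face, 36 wide, 40 high, centre 45 mm above the bench; moves with the wedge. +y, level, is the way to drive it; x across it. When home it still stands 25 mm out from the board.
- wedge (a joint): How far the wedge has gone in along +y of wedge_face, in m: it starts between 0 and 0.015 and stops dead, home and tight, at 0.040. It resists with a steady friction of about 6 N and stays where it is left.
- hammer: Bystander: a steel hammer with a small metal head and thin handle, lying on the bench to the left or right of the mallet, handle towards the robot. Origin at its middle, on the bench. To be left alone.

How it is judged (in metres and radians):
On the way, in this order (a step that is already met when the one before it is completed fails the run):
1. the mallet is lifted off the bench by at least 12 mm (height (world z) of mallet_grip above 0.034 m), for 0.1 s.
2. a first tap has moved the wedge at least 3 mm but not home, and the mallet is drawn back off it (distance of wedge_face from where it was at the start of the episode above 0.003 m and value of joint wedge below 0.035 m and contact force between mallet and wedge below 0.1 N), for 0.1 s.
3. the wedge is home (within 5 mm of its stop) while the mallet is held clear of the bench (value of joint wedge above 0.035 m and height (world z) of mallet_grip above 0.028 m), for 0.05 s.
At the end, for the whole second after the job is handed in: The wedge is home, within 5 mm of its stop; the mallet lies flat (within 11 degrees) and at rest on the bench, its grip point less than 32 mm above it; the steel hammer is within 30 mm of where it lay (value of joint wedge above 0.035 m and height (world z) of mallet_grip below 0.032 m and angle between mallet_grip's own z axis and vertical below 0.2 rad and linear speed of mallet below 0.03 m/s and distance of hammer from where it was at the start of the episode below 0.03 m); the robot touches nothing.
It fails at once if the gripper or arm touches the wedge (contact force between any of the fingers, the arm and wedge above 1 N).
It fails at once if the steel hammer is moved by more than 30 mm (distance of hammer from where it was at the start of the episode above 0.03 m).
It also fails if it takes over 48 s, if anything falls off the work surface, if the arm or the gripper's body presses on something with over 40 N, if the wrist force passes 120 N, or if a joint passes its speed limit or range.

## Working session

There is one attempt and no reset: what is moved stays moved. The work goes in short steps, Python scripts to look and compute and a tool call to move; the robot and the scene stay as the last step left them, time stands still between calls to the robot, and variables do not carry over. Pictures are saved under pics/ and viewed, about 8 in all and at most 12, crops included, and the job is handed in when it is done.

Besides the shell and the picture viewer there is one more tool, called after ">>>" by a JSON object that holds its "name" and its "arguments". apply_moves: Moves the arm, as the interface text tells. Its arguments: {"type":"object","properties":{"increments":{"type":"array"}},"required":["increments"]}

```bash
mkdir -p pics; cat > h.py <<'E'
import numpy as np,cv2
from bench import read_state,optics,workorder,ctrl
def snap(n,f):
    im=optics.read_camera(n); cv2.imwrite(f'pics/{f}.png',im); return im
def ray(n,uv):
    c=optics.camera_info(n); K=np.array(c['camera_matrix'],float)
    p=cv2.undistortPoints(np.array(uv,float).reshape(-1,1,2),K,np.array(c['dist'],float)).reshape(-1,2)
    d=np.c_[p,np.ones(len(p))]@np.array(c['attitude'],float).T
    return np.array(c['eye'],float),d
def onz(n,uv,z):
    e,d=ray(n,uv); return e+d*((z-e[2])/d[:,2])[:,None]
def proj(n,P):
    c=optics.camera_info(n); R=np.array(c['attitude'],float); 
    X=(np.array(P,float).reshape(-1,3)-c['eye'])@R
    return cv2.projectPoints(X,np.zeros(3),np.zeros(3),np.array(c['camera_matrix'],float),np.array(c['dist'],float))[0].reshape(-1,2)
E
python3 - <<'E'
from h import *
for n in('top','side'):
    snap(n,n+'0'); c=optics.camera_info(n); print(n,c)
print(read_state())
E
```

```text
top {'camera_matrix': array([[400.95658584,   0.        , 317.77183441],
       [  0.        , 400.95658584, 203.2013964 ],
       [  0.        ,   0.        ,   1.        ]]), 'dist': array([-0.03438409,  0.        ,  0.        ,  0.        ,  0.        ]), 'eye': array([ 0.39016296, -0.06974007,  0.82320649]), 'attitude': array([[-0.053375  , -0.97616837,  0.21034836],
       [-0.99855445,  0.05351256, -0.00504201],
       [-0.00633442, -0.2103134 , -0.9776135 ]])}
side {'camera_matrix': array([[391.66098975,   0.        , 315.60772187],
       [  0.        , 391.66098975, 202.98023575],
       [  0.        ,   0.        ,   1.        ]]), 'dist': array([-0.02124049,  0.        ,  0.        ,  0.        ,  0.        ]), 'eye': array([0.34916088, 0.35895423, 0.61090062]), 'attitude': array([[-0.92657905, -0.27800599,  0.25330602],
       [-0.37604037,  0.69680095, -0.61078807],
       [-0.00670114, -0.66119672, -0.75018264]])}
{'clock': 0.1, 'q': array([-7.47014274e+01,  2.78913553e+00,  5.59877102e+00,  9.29341612e+01,
        4.65810728e-04,  8.26774836e+01]), 'qd': array([-0.0771335 , -0.00785642,  0.19607201, -0.06262303, -0.06965345,
       -0.00104576]), 'joint_efforts': array([ 2.46308140e-03, -3.39851439e+01,  3.20935929e+01,  1.58674404e-02,
       -1.19114020e-04, -1.03359561e-06]), 'tcp_pos': array([ 0.20177224, -0.48406347,  0.2302139 ]), 'orientation': array([[ 9.23068789e-01,  3.84634489e-01, -5.65603021e-04],
       [ 3.84634799e-01, -9.23066448e-01,  2.09851163e-03],
       [ 2.85070777e-04, -2.15462119e-03, -9.99997638e-01]]), 'wrist_force': array([ 0.01499146,  0.61593868, -0.15809701]), 'moment': array([ 0.00309656,  0.00616079, -0.01305034]), 'width': 1.001635369105053}
```

View pics/top0.png

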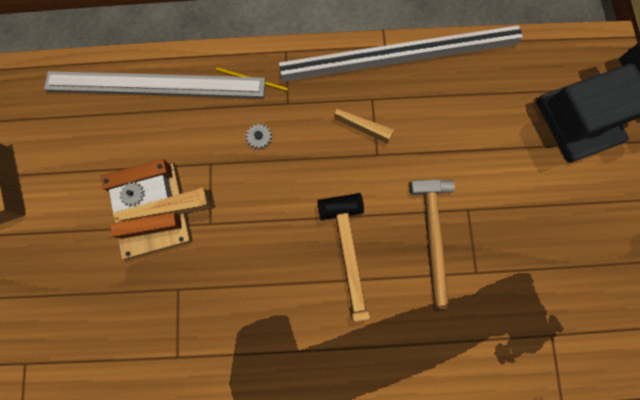

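View pics/side0.png

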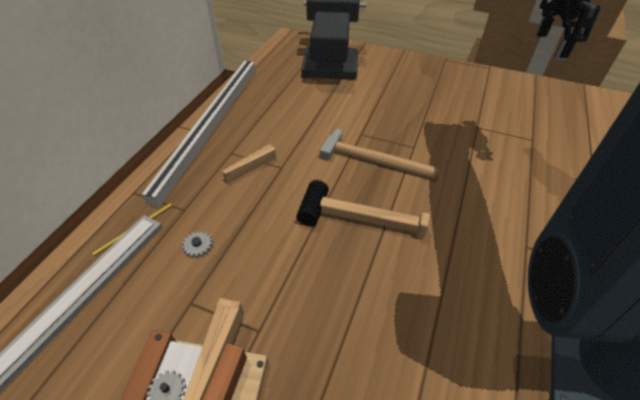

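The top view shows the mallet head near (340,206), its pommel at (361,316), the hammer from (433,187) to (440,306), and the wedge's struck end near (207,198). The side view shows the same layout, with the wedge end at (230,303). Next I'll enlarge the crops to pick points.

```bash
python3 - <<'E'
import cv2,numpy as np
t=cv2.imread('pics/top0.png');s=cv2.imread('pics/side0.png')
f=lambda a,k:cv2.resize(a,None,fx=k,fy=k,interpolation=cv2.INTER_CUBIC)
a=f(t[150:270,95:215],3.3);b=f(s[290:400,120:280],2.5);c=f(t[185:325,300:380],3.3)
H=600;o=np.zeros((H,800,3),np.uint8)
o[:396,:396]=a; o[:462,400:400+264]=c; 
b=f(s[290:355,190:255],3); o[400:595,:195]=b
cv2.imwrite('pics/crop1.png',o)
m=cv2.inRange(t[185:225,310:370],(0,0,0),(45,45,45)); 
cs=max(cv2.findContours(m,0,2)[0],key=cv2.contourArea); print(cv2.minAreaRect(cs))
E
```

```text
((30.405405044555664, 21.567567825317383), (20.275135040283203, 44.08542251586914), 81.02737426757812)
```

View pics/crop1.png

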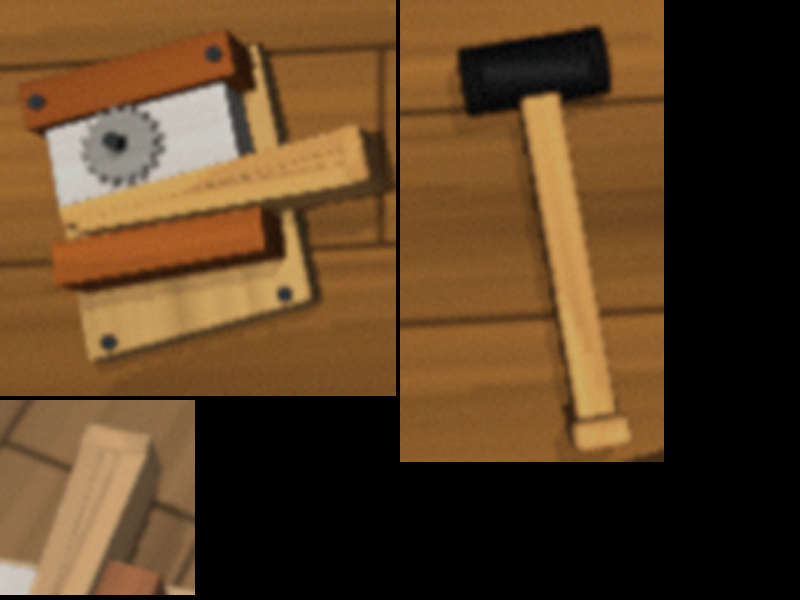

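```bash
python3 - <<'E'
from h import *
print('wedge top',onz('top',[[95+358/3.3,150+126/3.3],[95+368/3.3,150+182/3.3]],.065))
print('wedge side',onz('side',[[220,298.3],[240,300.7]],.065))
# board edge right side corners (z=.025)
print('board',onz('top',[[95+258/3.3,150+44/3.3],[95+312/3.3,150+298/3.3],[95+92/3.3,150+360/3.3]],.025))
h=onz('top',[[340.4,206.6]],.022)[0]; a=onz('top',[[342.7,214.4],[358.2,312.3]],.034)
print('head',h,'handle',a, 'len',np.linalg.norm(a[0]-a[1]))
pm=onz('top',[[360.6,314.5]],.044)[0];print('pommel',pm,'head-pommel',np.linalg.norm((h-pm)[:2]))
s=cv2.imread('pics/side0.png')
m=cv2.inRange(s[170:235,285:335],(0,0,0),(45,45,45));c=max(cv2.findContours(m,0,2)[0],key=cv2.contourArea)
r=cv2.minAreaRect(c);print(r);print('head side',onz('side',[[285+r[0][0],170+r[0][1]]],.022))
ang=np.degrees(np.arctan2(*(a[0]-a[1])[[1,0]]));print('yaw',ang,np.degrees(np.arctan2(*(h-pm)[[1,0]])))
print('hammer',onz('top',[[433,187],[440,305]],.01))
box=cv2.boxPoints(((340.4,206.6),(20.28,44.09),81.03));w=onz('top',box,.022);print('drum',w)
E
```

```text
wedge top [[0.59561794 0.14833475 0.065     ]
 [0.56125661 0.14217753 0.065     ]]
wedge side [[0.59649275 0.14971462 0.065     ]
 [0.5659471  0.14170671 0.065     ]]
board [[0.66386444 0.2242313  0.025     ]
 [0.49989975 0.18733972 0.025     ]
 [0.46904591 0.32156656 0.025     ]]
head [ 0.55294737 -0.11958154  0.022     ] handle [[ 0.53435552 -0.12239138  0.034     ]
 [ 0.34334597 -0.13940333  0.034     ]] len 0.19176561681937304
pommel [ 0.33968413 -0.14273467  0.044     ] head-pommel 0.21451637796883494
((27.89655303955078, 33.25862121582031), (21.16927146911621, 45.495357513427734), 21.801410675048828)
head side [[ 0.55277352 -0.11781889  0.022     ]]
yaw 5.0895261999426085 6.1961041883365695
hammer [[ 0.58659195 -0.31683599  0.01      ]
 [ 0.34670704 -0.30385048  0.01      ]]
drum [[ 0.56928726 -0.07273893  0.022     ]
 [ 0.57883856 -0.16284933  0.022     ]
 [ 0.53672435 -0.16609357  0.022     ]
 [ 0.52741647 -0.07693132  0.022     ]]
```

The measurements agree with the sizes given. The drum is about 90 x 42 mm and the jig yaw is about 12.8°. The wedge face centre is about (0.580, 0.1455) and stands 58 mm out of the board, so the joint reads about 7 mm and has about 33 mm to go. The mallet yaw is about 5.8° and its grip point is (0.493, -0.125).

```bash
cat >> h.py <<'E'
def go(x,y,z,yaw):
    s=read_state();R=np.array(s['orientation']);d=R.T@(np.array([x,y,z])-s['tcp_pos'])/.04
    t=(np.degrees(np.arctan2(R[1,0],R[0,0]))-yaw+180)%360-180
    print(np.round(d,3),'turn',round(t,2),'| tcp',np.round(s['tcp_pos'],4),'F',np.round(s['wrist_force'],1),'w',round(s['width'],3),'t',s['clock'])
E
python3 -c "
from h import *
go(.493,-.125,.12,5.8)"
```

```text
[10.173 -5.48   2.77 ] turn 16.82 | tcp [ 0.2018 -0.4841  0.2302] F [ 0.   0.6 -0.2] w 1.002 t 0.1
```

>>> {"name": "apply_moves", "arguments": {"increments": [[[5, -2.7, 0.8], 8, 100], [[10.17, -5.48, 1.5], 16.8, 100], [[10.17, -5.48, 1.5], 16.8, 100], [[10.17, -5.48, 1.5], 16.8, 100], [[10.17, -5.48, 2.0], 16.8, 100], [[10.17, -5.48, 2.77], 16.8, 100], [[10.17, -5.48, 2.77], 16.8, 100], [[10.17, -5.48, 2.77], 16.8, 100]]}}

```text
clock: 0.9
tcp_pos: [0.4453, -0.1838, 0.1461]
orientation: [[0.995, 0.101, -0.0], [0.101, -0.995, -0.0], [-0.0, 0.0, -1.0]]
wrist_force: [1.1, -0.4, 0.8]
width: 1.0
```

>>> {"name": "apply_moves", "arguments": {"increments": [[[0, 0, 0], 0, 100], [[0, 0, 0], 0, 100]]}}

```text
clock: 1.1
tcp_pos: [0.4442, -0.1843, 0.1459]
orientation: [[0.995, 0.104, -0.003], [0.104, -0.995, 0.001], [-0.003, -0.001, -1.0]]
wrist_force: [-0.3, -0.8, 0.9]
width: 1.0
```

```bash
python3 -c "
from h import *
go(.493,-.125,.06,5.8)"
```

```text
[ 1.374 -1.346  2.144] turn 0.2 | tcp [ 0.4442 -0.1843  0.1459] F [-0.3 -0.8  0.9] w 1.0 t 1.1
```

>>> {"name": "apply_moves", "arguments": {"increments": [[[1.37, -1.35, 0.5], 0.2, 100], [[1.37, -1.35, 1.5], 0.2, 100], [[1.37, -1.35, 2.14], 0.2, 100], [[1.37, -1.35, 2.14], 0.2, 100], [[1.37, -1.35, 2.14], 0.2, 100]]}}

```text
clock: 1.6
tcp_pos: [0.4928, -0.1277, 0.0618]
orientation: [[0.995, 0.096, -0.001], [0.096, -0.995, -0.0], [-0.001, 0.0, -1.0]]
wrist_force: [-0.1, 0.0, 0.0]
width: 0.997
```

```bash
python3 - <<'E'
from h import *
go(.493,-.125,.006,5.8)
t=snap('top','top1');s=snap('side','side1')
f=lambda a,k:cv2.resize(a,None,fx=k,fy=k)
cv2.imwrite('pics/c2.png',np.hstack([f(t[150:330,280:440],2.5),f(s[110:290,250:410],2.5)]))
E
```

```text
[ 0.013 -0.067  1.394] turn -0.3 | tcp [ 0.4928 -0.1277  0.0618] F [-0.1  0.   0. ] w 0.997 t 1.6
```

View pics/c2.png

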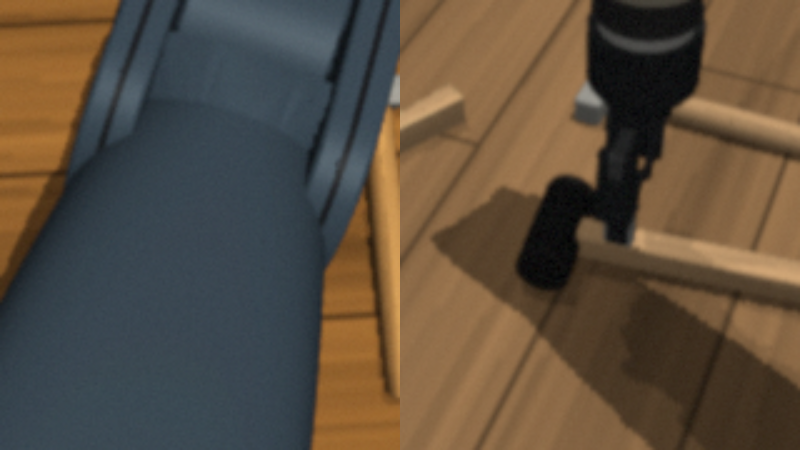

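The side view shows the open gripper over the handle just behind the head, with the near finger on the jig side of the handle. I'll descend and close.

>>> {"name": "apply_moves", "arguments": {"increments": [[[0, -0.07, 0.7], 0, 100], [[0, -0.07, 1.2], 0, 100], [[0, -0.07, 1.35], 0, 100], [[0, -0.07, 1.35], 0, 100], [[0, -0.07, 1.35], 0, 100], [[0, -0.07, 1.35], 0, 50], [[0, -0.07, 1.35], 0, 0], [[0, -0.07, 1.35], 0, 0]]}}

```text
clock: 2.5
tcp_pos: [0.494, -0.1238, 0.0082]
orientation: [[0.995, 0.098, 0.001], [0.098, -0.995, -0.001], [0.001, 0.001, -1.0]]
wrist_force: [-0.3, 0.2, -0.1]
width: 0.516
```

>>> {"name": "apply_moves", "arguments": {"increments": [[[0, 0, 0], 0, 0], [[0, 0, 0], 0, 0], [[0, 0, 0], 0, 0], [[0, 0, 0], 0, 0], [[0, 0, 0], 0, 0], [[0, 0, 0], 0, 0]]}}

```text
clock: 3.1
tcp_pos: [0.4939, -0.1242, 0.0081]
orientation: [[0.995, 0.098, 0.001], [0.098, -0.995, -0.001], [0.001, 0.001, -1.0]]
wrist_force: [-0.1, -2.2, 4.9]
width: 0.272
```

The opening is 23 mm, which matches the handle. I'll lift to about 25 mm above the rest height.

>>> {"name": "apply_moves", "arguments": {"increments": [[[0, 0, -0.15], 0, 0], [[0, 0, -0.3], 0, 0], [[0, 0, -0.45], 0, 0], [[0, 0, -0.6], 0, 0], [[0, 0, -0.6], 0, 0], [[0, 0, -0.6], 0, 0]]}}

```text
clock: 3.7
tcp_pos: [0.4935, -0.1235, 0.0316]
orientation: [[0.995, 0.098, 0.0], [0.098, -0.995, 0.0], [0.0, -0.0, -1.0]]
wrist_force: [-0.3, 0.4, -4.9]
width: 0.267
```

```bash
python3 -c "
from h import *
go(.545,.030,.032,12.8)"
```

```text
[ 1.658 -3.694 -0.011] turn -7.18 | tcp [ 0.4935 -0.1235  0.0316] F [-0.3  0.4 -4.9] w 0.267 t 3.7
```

>>> {"name": "apply_moves", "arguments": {"increments": [[[0.4, -0.9, 0], -2, 0], [[0.8, -1.8, 0], -4, 0], [[1.2, -2.7, 0], -6, 0], [[1.5, -3.3, 0], -7.2, 0], [[1.66, -3.69, 0], -7.2, 0], [[1.66, -3.69, 0], -7.2, 0], [[1.66, -3.69, 0], -7.2, 0]]}}

```text
clock: 4.4
tcp_pos: [0.5445, 0.0298, 0.0309]
orientation: [[0.975, 0.223, -0.001], [0.223, -0.975, -0.001], [-0.001, 0.0, -1.0]]
wrist_force: [-0.7, -0.7, -5.3]
width: 0.269
```

```bash
python3 - <<'E'
from h import *
go(.5315,.0883,.032,12.8)
t=snap('top','top2');s=snap('side','side2')
f=lambda a,k:cv2.resize(a,None,fx=k,fy=k)
cv2.imwrite('pics/c3.png',np.vstack([f(t[130:270,90:390],2),f(s[190:340,120:420],2)]))
E
```

```text
[ 0.009 -1.497 -0.028] turn 0.07 | tcp [0.5445 0.0298 0.0309] F [-0.7 -0.7 -5.3] w 0.269 t 4.4
```

View pics/c3.png

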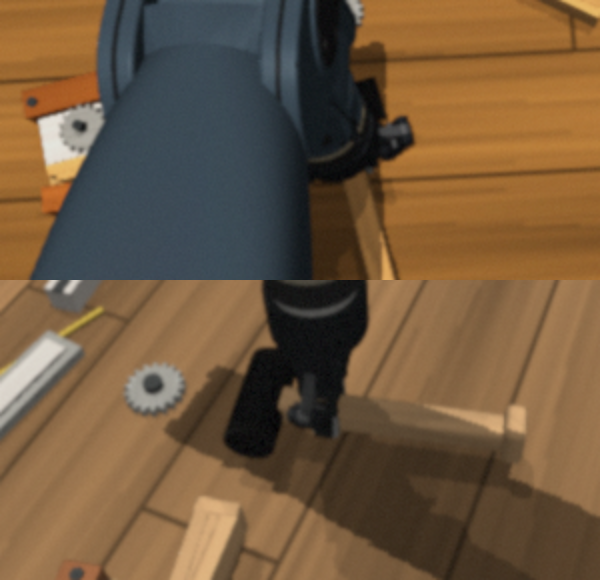

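The mallet is held level, clear of the wedge and lined up with its face. In the side view the drum's near face is at about (247,270) and the wedge end at (230,303). For the first tap I'll go about 14 mm past the estimated contact, then draw back.

>>> {"name": "apply_moves", "arguments": {"increments": [[[0, -0.6, 0], 0, 0], [[0, -1.1, 0], 0, 0], [[0, -1.35, 0], 0, 0], [[0, -1.5, 0], 0, 0], [[0, -1.65, 0], 0, 0], [[0, -1.75, 0], 0, 0], [[0, -1.85, 0], 0, 0]]}}

```text
clock: 5.2
tcp_pos: [0.5289, 0.0984, 0.0316]
orientation: [[0.976, 0.218, 0.0], [0.218, -0.976, -0.007], [-0.001, 0.007, -1.0]]
wrist_force: [-0.2, -7.2, -3.8]
width: 0.271
```

>>> {"name": "apply_moves", "arguments": {"increments": [[[0, 0.4, 0], 0, 0], [[0, 0.8, 0], 0, 0], [[0, 1.2, 0], 0, 0], [[0, 1.7, 0], 0, 0], [[0, 1.85, 0], 0, 0], [[0, 1.85, 0], 0, 0]]}}

```text
clock: 5.8
tcp_pos: [0.5454, 0.0281, 0.0314]
orientation: [[0.976, 0.219, 0.0], [0.219, -0.976, 0.0], [0.0, -0.0, -1.0]]
wrist_force: [-0.1, -0.2, -5.4]
width: 0.271
```

```bash
python3 - <<'E'
from h import *
go(.5315,.0883,.032,12.8)
t=snap('top','top3');s=snap('side','side3')
f=lambda a,k:cv2.resize(a,None,fx=k,fy=k)
cv2.imwrite('pics/c4.png',np.hstack([f(s[190:400,120:320],2),f(cv2.imread('pics/side2.png')[190:400,120:320],2)]))
E
```

```text
[-0.008 -1.544 -0.014] turn -0.14 | tcp [0.5454 0.0281 0.0314] F [-0.1 -0.2 -5.4] w 0.271 t 5.8
```

View pics/c4.png

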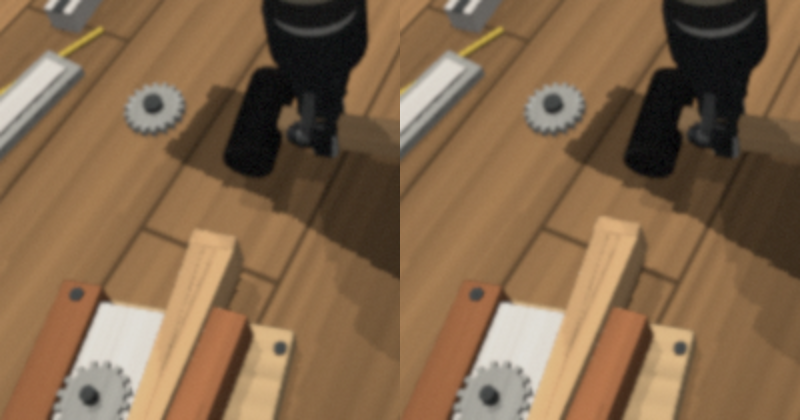

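The before/after pair shows the wedge end moved about 6–7 px, from (619,220) to (215,233) in the crop, or about 11 mm. The mallet is back off it. Next I'll drive it home and then creep until the force jumps.

>>> {"name": "apply_moves", "arguments": {"increments": [[[0, -0.8, 0], 0, 0], [[0, -1.4, 0], 0, 0], [[0, -1.75, 0], 0, 0], [[0, -1.95, 0], 0, 0], [[0, -2.1, 0], 0, 0], [[0, -2.2, 0], 0, 0], [[0, -2.28, 0], 0, 0], [[0, -2.28, 0], 0, 0]]}}

```text
clock: 6.7
tcp_pos: [0.5246, 0.1168, 0.0314]
orientation: [[0.975, 0.221, -0.0], [0.221, -0.975, -0.005], [-0.001, 0.005, -1.0]]
wrist_force: [-0.8, -5.8, -3.9]
width: 0.27
```

>>> {"name": "apply_moves", "arguments": {"increments": [[[0, -0.04, 0], 0, 0], [[0, -0.08, 0], 0, 0], [[0, -0.08, 0], 0, 0]]}}

```text
clock: 7.0
tcp_pos: [0.5239, 0.1196, 0.0314]
orientation: [[0.975, 0.22, -0.0], [0.22, -0.975, -0.005], [-0.002, 0.005, -1.0]]
wrist_force: [-0.8, -5.1, -3.0]
width: 0.269
```

>>> {"name": "apply_moves", "arguments": {"increments": [[[0, -0.04, 0], 0, 0], [[0, -0.07, 0], 0, 0], [[0, -0.07, 0], 0, 0]]}}

```text
clock: 7.3
tcp_pos: [0.5233, 0.122, 0.0315]
orientation: [[0.976, 0.22, -0.0], [0.22, -0.975, -0.006], [-0.002, 0.005, -1.0]]
wrist_force: [-0.6, -6.1, -4.1]
width: 0.266
```

>>> {"name": "apply_moves", "arguments": {"increments": [[[0, -0.04, 0], 0, 0], [[0, -0.07, 0], 0, 0], [[0, -0.07, 0], 0, 0]]}}

```text
clock: 7.6
tcp_pos: [0.5231, 0.1222, 0.0317]
orientation: [[0.976, 0.218, 0.0], [0.218, -0.976, -0.011], [-0.002, 0.011, -1.0]]
wrist_force: [-0.1, -11.9, -3.3]
width: 0.27
```

>>> {"name": "apply_moves", "arguments": {"increments": [[[0, -0.04, 0], 0, 0], [[0, -0.06, 0], 0, 0], [[0, -0.06, 0], 0, 0]]}}

```text
clock: 7.9
tcp_pos: [0.5229, 0.1223, 0.0318]
orientation: [[0.976, 0.216, 0.001], [0.216, -0.976, -0.016], [-0.003, 0.015, -1.0]]
wrist_force: [-0.5, -17.1, -1.4]
width: 0.268
```

The force rose to 17 N with no further travel, so the wedge has stopped. I'll draw back.

>>> {"name": "apply_moves", "arguments": {"increments": [[[0, 0.5, 0], 0, 0], [[0, 1.2, 0], 0, 0], [[0, 2.0, 0], 0, 0], [[0, 2.8, 0], 0, 0], [[0, 3.4, 0], 0, 0], [[0, 3.6, 0], 0, 0], [[0, 3.6, 0], 0, 0], [[0, 3.6, 0], 0, 0]]}}

```text
clock: 8.7
tcp_pos: [0.5538, -0.0099, 0.0312]
orientation: [[0.975, 0.222, -0.001], [0.222, -0.975, 0.001], [-0.0, -0.001, -1.0]]
wrist_force: [0.2, 0.5, -4.7]
width: 0.271
```

```bash
python3 - <<'E'
from h import *
go(.553,-.018,.009,12.8)
t=snap('top','top5');s=snap('side','side5')
f=lambda a,k:cv2.resize(a,None,fx=k,fy=k)
cv2.imwrite('pics/c5.png',np.hstack([f(s[170:400,120:340],1.8),f(t[130:360,80:300],1.8)]))
E
```

```text
[-0.065  0.194  0.556] turn 0.05 | tcp [ 0.5538 -0.0099  0.0312] F [ 0.2  0.5 -4.7] w 0.271 t 8.7
```

View pics/c5.png

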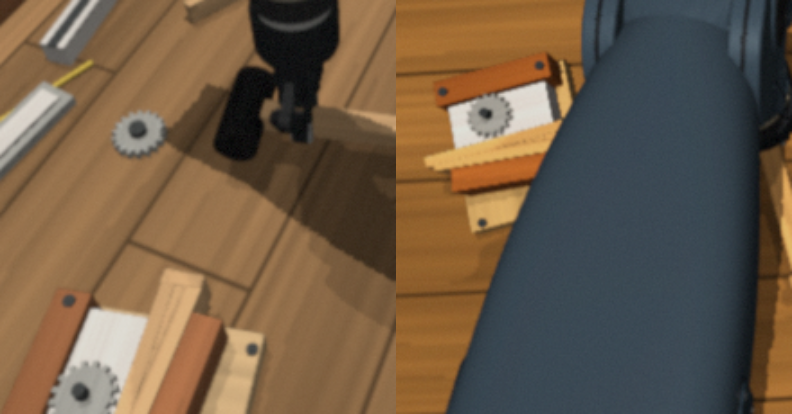

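The wedge end now shows at side pixels (213,319)–(236,323), well further in than before. I'll check how far it stands out and lower the mallet.

```bash
python3 - <<'E'
from h import *
p=onz('side',[[213.3,318.9],[235.6,322.8]],.065);n=np.array([-.2215,.975])
print(p,'stands out mm',1e3*(.0717-p.mean(0)[:2]@n))
E
```

```text
[[0.58814041 0.18254245 0.065     ]
 [0.55442454 0.1754183  0.065     ]] stands out mm 23.733199718926553
```

>>> {"name": "apply_moves", "arguments": {"increments": [[[0, 0.1, 0.15], 0, 0], [[0, 0.1, 0.3], 0, 0], [[0, 0.1, 0.42], 0, 0], [[0, 0.1, 0.5], 0, 0], [[0, 0.1, 0.55], 0, 0], [[0, 0.1, 0.57], 0, 0], [[0, 0.1, 0.57], 0, 0], [[0, 0.1, 0.57], 0, 0]]}}

```text
clock: 9.6
tcp_pos: [0.5554, -0.0147, 0.0089]
orientation: [[0.975, 0.222, 0.001], [0.222, -0.975, -0.0], [0.001, 0.0, -1.0]]
wrist_force: [-0.1, 0.3, -3.9]
width: 0.264
```

The wedge stands out 24 mm against the expected 25, so it is home. I'll lower another touch and release.

>>> {"name": "apply_moves", "arguments": {"increments": [[[0, 0, 0.03], 0, 0], [[0, 0, 0.03], 0, 0]]}}

```text
clock: 9.8
tcp_pos: [0.5556, -0.0148, 0.0081]
orientation: [[0.975, 0.222, 0.001], [0.222, -0.975, -0.0], [0.001, 0.0, -1.0]]
wrist_force: [-0.5, -0.1, -1.6]
width: 0.27
```

>>> {"name": "apply_moves", "arguments": {"increments": [[[0, 0, 0], 0, 45], [[0, 0, 0], 0, 60], [[0, 0, 0], 0, 80], [[0, 0, 0], 0, 100], [[0, 0, 0], 0, 100], [[0, 0, 0], 0, 100], [[0, 0, 0], 0, 100]]}}

```text
clock: 10.5
tcp_pos: [0.5551, -0.0147, 0.0074]
orientation: [[0.975, 0.222, -0.0], [0.222, -0.975, 0.0], [-0.0, -0.0, -1.0]]
wrist_force: [-0.1, -0.3, -0.5]
width: 0.997
```

>>> {"name": "apply_moves", "arguments": {"increments": [[[0, 0, -0.3], 0, 100], [[0, 0, -0.8], 0, 100], [[0, 0, -1.6], 0, 100], [[0, 0, -2.6], 0, 100], [[0, 0, -3.5], 0, 100], [[0, 0, -3.5], 0, 100]]}}

```text
clock: 11.1
tcp_pos: [0.5593, -0.0153, 0.1557]
orientation: [[0.975, 0.222, 0.013], [0.222, -0.975, -0.002], [0.013, 0.005, -1.0]]
wrist_force: [0.3, -0.3, 0.9]
width: 0.999
```

```bash
python3 - <<'E'
from h import *
go(.35,-.45,.2,12.8)
t=snap('top','top6');s=snap('side','side6')
cv2.imwrite('pics/c6.png',np.vstack([s[:,:],t[100:300]]))
E
```

```text
[-7.501  9.441 -1.156] turn 0.03 | tcp [ 0.5593 -0.0153  0.1557] F [ 0.3 -0.3  0.9] w 0.999 t 11.1
```

View pics/c6.png

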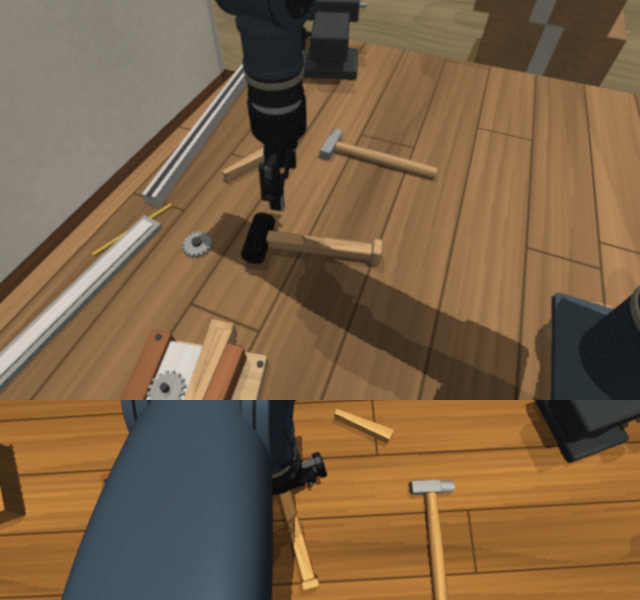

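The mallet lies flat at side (260,238)–(377,250), and the gripper is open about 13 cm above it. The hammer is at the same pixels as at the start, and the wedge is still in.

```bash
python3 -c "
from h import *
print(workorder.close_job())"
```

```text
the job is handed in; nothing more can be done
None
```

The wedge is home, the mallet is lying flat on the bench, and the job is handed in at about 11 s of the 48 s allowed; no verdict was reported.

- **First tap:** I gripped the mallet by its handle, lifted it about 23 mm and tapped the wedge roughly 11 mm in. I then drew the mallet fully back off it.
- **Driving home:** I pushed until the wedge stopped. The force rose from about 6 N to 17 N with no further travel. In the side picture the wedge stands about 24 mm out of the board, against the 25 mm expected when home.
- **End state:** The final side picture shows the mallet flat and the open gripper about 13 cm clear of it. The hammer is at the same pixels as at the start.
- **What I could not measure:** The mallet's final height and tilt are judged from the picture. The arm hid the jig in the last top view, so the wedge's final position rests on the side camera and the force reading. No check failed; the 24 mm and 25 mm figures agree within the roughly 2 mm calibration error.

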